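# Set a tea carton against the flip stop for labelling

## Task

Flip the broad paddle stop on the fence fully down across the lane, leaving the slim rod stop up. Then slide the cardboard tea carton along the table, without lifting it, until it stands square with its long side flush against the fence and its end flush against the lowered paddle, and leave it there. Do not disturb the tins, the label roll or the scoop.

Things in the scene. Friction and masses are not known exactly. Their poses are not given: they have to be found in the camera images.
- fence: Straight pale wooden fence bar fixed to the steel table: 460 mm long (own y), 40 mm thick (x 0 to +40 mm), 38 mm high. Origin: on the table at the foot of the working face, mid-length. Own z is up; own -x points from the face into the lane, roughly towards the robot; own +y points along the lane from the carton to the stops.
- plate_stop: Bracket of the broad paddle stop, on top of the fence: two dark steel cheeks, 25 mm wide, top 68 mm above the table. It sits 40 or 160 mm towards +y from the fence's middle; the rod stop has the other place. Origin: on the table in the fence's face line, under the middle of the flag; axes as the fence's. The hinge axis is parallel to own y at x = +25 mm, z = 53 mm.
- plate_flag (a joint): Hinge of the paddle flag, a dark steel arm with a broad paddle 26 mm thick. 0 = fully down across the lane (hard stop), 1.57 = straight up; starts leaning back, away from the lane, at 1.9 to 2.25; limit 2.3. Stiff: it stays where it is left; 2 to 4 N near the tip turns it. To lower it push its back (the +x side when up) towards the lane, then down.
- plate_tip (a point): Free end of the paddle flag on its arm's centre line, 95 mm from the hinge axis; own -x points from hinge to tip. When down its top edge is 59 mm above the table. From 30 to 95 mm from the hinge it is a solid paddle 26 mm thick that hangs to 17 mm above the table. The side the carton meets is at y = -13 mm of plate_stop.
- rod_stop: Bracket of the slim rod stop, the same bracket with the same origin and axes as plate_stop, at the other place on the fence. If it is the nearer one, the carton has to pass in front of it; its raised rod is clear of the lane.
- rod_flag (a joint): Hinge of the rod flag, a dark steel round rod 10 mm in diameter, 95 mm from hinge to tip. Joint values as for plate_flag. It starts leaning back at 1.9 to 2.25 and must stay up.
- carton_mid (a point): Centre (half-way up) of the cardboard tea carton with a paper band: 64 mm (own x) by 100 mm (own y) by 90 mm high (own z), 0.2 to 0.45 kg, on the table near the fence's -y end, 5 to 40 mm clear of the fence and up to 0.25 rad askew. In place, its centre is 32 mm in front of the fence face and 63 mm to the -y side of plate_stop's origin.
- tin_a: Round black tea tin with copper lid, 76 mm wide, 138 mm high, behind the fence. Origin: centre of its underside. To be left alone.
- tin_b: Second such tin behind the fence; same size and origin. To be left alone.
- tin_c: Round grey-green tin with steel lid, 76 mm wide, 118 mm high, past the far end of the lane. Origin: centre of its underside. To be left alone.
- label_roll: Paper label roll lying flat, 90 mm wide, 50 mm high, in front of the lane's far end, on the robot's side. Origin: centre of its underside. To be left alone.
- scoop: Small steel scoop about 150 mm long, 22 mm high, past the fence's +y end. Origin: under the middle of its pan. To be left alone.
There are look-alikes about, which are no part of the job. What is shaped like the part that bears carton_mid but red or yellow is not meant.

How it is judged:
On the way, in this order (a step that is already met when the one before it is completed fails the run):
1. the paddle flag is fully down (value of joint plate_flag below 0.08 rad), for 0.2 s.
2. with the flag down, the carton stands square against fence and paddle (value of joint plate_flag below 0.08 rad and x of carton_mid in the frame of fence between -0.038 and -0.027 m and y of carton_mid in the frame of plate_stop between -0.069 and -0.057 m and angle between the y axis of carton_mid and the y axis of fence, either way round below 0.06 rad and angle between carton_mid's own z axis and vertical below 0.05 rad), for 0.2 s.
At the end, for the whole second after the job is handed in: The paddle flag is down (within 0.08 rad), the rod flag is up (above 1.5 rad), and the carton stands upright at rest on the table, square to the fence within 0.06 rad, within about 6 mm of the fence face and within about 6 mm of the paddle's near side (all of step 2 and value of joint rod_flag above 1.5 rad and linear speed of carton below 0.01 m/s); the robot touches nothing.
It fails at once if the carton is lifted more than 20 mm (height (world z) of carton_mid above 0.065 m).
It fails at once if the carton is tipped by more than 0.35 rad (angle between carton_mid's own z axis and vertical above 0.35 rad).
It fails at once if the rod stop is flipped down (value of joint rod_flag below 1.2 rad).
It fails at once if a tin, the label roll or the scoop is shoved more than 30 mm (distance of any of tin_a, tin_b, tin_c, label_roll, scoop from where it was at the start of the episode above 0.03 m).
It also fails if it takes over 72 s, if anything falls off the work surface, if the arm or the gripper's body presses on something with over 40 N, if the wrist force passes 120 N, or if a joint passes its speed limit or range.

## Robot

A 6-joint arm with a two-finger parallel gripper is mounted at the origin on the work surface. World frame = base frame: x ahead of the robot, y to its left, z up, the work surface at z = 0. Lengths are in m, angles in rad, forces in N, time in s.
With the tool pointing down it reaches from about 0.225 to 0.875 m from the base axis. Payload 3.4 kg.
Tool frame: the origin (TCP) lies at the very end of the fingers, on their centre line; the grasp point (between the pads) lies 19 mm behind it; x points along the fingers, y is the direction in which the jaws open and shut, and the axes are right-handed (so a half turn about x gives the same grasp; the last joint's range is limited). The gripper opens to 85 mm and grips with 20 to 120 N. Pads are 22 mm wide; open, the fingers measure 114 mm over their backs; the gripper's body (76 mm by 85 mm) begins 54 mm behind the grasp point. The pads swing forward as they close: fully open they stand 13 mm farther back than shut.
Start: joints at [-1.453, 0.276, 1.505, -0, 1.361, -0.121], TCP at [0.136, -0.559, 0.231] pointing down, gripper open.
Joint ranges: [-2.89, 2.89], [-0.75, 2.08], [0.22, 2.7], [-1.18, 4.32], [0.11, 2.71], [-2.7, 2.7]. Speed limits (rad/s): [2.57, 2.57, 3.14, 3.14, 3.14, 3.14].

## Interface

Orientations are given as a rotation vector (axis times angle).
In Python, from plant import robot gives the robot as it stands. Calls block until the motion is done:
- robot.move_pose(position, orientation): joint-space move of the TCP to a pose.
- robot.servo_line(position, orientation=None, speed=0.15, guard=None): straight line of the TCP; orientation=None keeps the orientation; speed is the mean speed in m/s. With guard (N) it stops when the force on the tool has changed by that much, and returns True; else False.
- robot.goto_joints(angles): joint-space move.
- robot.set_gripper(opening): opening from 0.0 (shut) to 1.0 (fully open); the grip force is fixed at half the most; returns when the fingers have stopped.
- robot.wait(seconds).
- robot.inverse_kinematics(position, orientation): joint angles nearest the present ones, or None.
- robot.read_state(): the state.
- robot.capture(name): name is "scene" or "top" or "wrist"; returns a dict with "frame" (420x560x3 uint8, red, green, blue), "z_map" (420x560 float32, m along the optical axis (not along the pixel's ray), 0 where there is no reading), "K" (3x3 intrinsics, pixels), "D" ([k1, k2, p1, p2, k3] as OpenCV has them; the pictures are not rectified), "view" (4x4, takes a point from world to camera coordinates). Camera axes: x right, y up, looking along -z (the intrinsics and any distortion apply to the point x, -y, -z); pixel columns grow to the right and rows downward; lengths in m; the calibration is good to about 2 mm. A picture is of the moment at which its call begins.
A pose or a line that the arm cannot do raises robot.IKError and nothing moves.
- robot.finish_job(): hands the job in, once; it reports no verdict.
Trained networks look in the newest picture that a camera, given by its name, has taken for a name from the list of things; names that differ only in an ending like _2 or _b are one class to them, and where a whole thing is asked for, a point or a joint stands for the part that bears it (a point fixed in the world has none). Each returns a list of dicts, best first, with "conf" (0 to 1); they miss things now and then, are a little off and sometimes report something else, mostly with a low value. They report only what shows in the picture. A call takes as long as a camera call. They do not tell look-alikes from the thing itself.
- robot.search_frame(camera, name): "rect" ([left, top, width, height] in pixels, round what is visible of it).
- robot.tip_of(camera, name): "pixel" ([column, row] in pixels: a listed point, or the origin of a listed thing).
The state is a dict: "t": time; "joints": joint angles; "dq": joint speeds; "tau": joint torques, N m; "position": TCP position; "eef_rot": TCP orientation; "ft_force": force on the tool from outside, world axes, zero at the start; "wrist_torque": the same for the moment, N m; "finger_gap": opening from 0.0 (shut) to 1.0 (fully open).
Only numpy, scipy, OpenCV 4.12 (cv2) and the standard library are available. Lean on these libraries where they do the work, as an engineer would, in place of code of your own. Each camera call takes 0.05 s, during which the arm holds its last target.

## Working session

There is one attempt and no reset: what is moved stays moved. The work goes in short steps, each a Python script; the robot and the scene stay as the last script left them, time stands still between calls to the robot, and variables do not carry over. Pictures are saved under pics/ and viewed, and the job is handed in when it is done.

```bash
ls; mkdir -p pics; cat > h.py <<'E'
import numpy as np, cv2, pickle
from plant import robot
def cap(n,fn):
    c=robot.capture(n); cv2.imwrite('pics/%s.png'%fn,cv2.cvtColor(c['frame'],cv2.COLOR_RGB2BGR)); pickle.dump(c,open('pics/%s.pkl'%fn,'wb')); return c
def ray(c,px):
    u=cv2.undistortPoints(np.array([[px]],float),c['K'],np.array(c['D'],float))[0,0]
    d=np.array([u[0],-u[1],-1.]); R=c['view'][:3,:3]; t=c['view'][:3,3]
    return -R.T@t, R.T@d
def atz(c,px,z):
    o,d=ray(c,px); return o+d*(z-o[2])/d[2]
def dep(c,px):
    o,d=ray(c,px); z=c['z_map'][int(round(px[1])),int(round(px[0]))]; return o+d*z
def tri(c1,p1,c2,p2):
    o1,d1=ray(c1,p1);o2,d2=ray(c2,p2)
    A=np.stack([d1,-d2],1); s=np.linalg.lstsq(A,o2-o1,rcond=None)[0]
    a=o1+s[0]*d1;b=o2+s[1]*d2
    return (a+b)/2,np.linalg.norm(a-b)
def proj(c,P):
    p=c['view'][:3,:3]@np.array(P,float)+c['view'][:3,3]
    return cv2.projectPoints(np.array([[p[0],-p[1],-p[2]]]),np.zeros(3),np.zeros(3),c['K'],np.array(c['D'],float))[0][0,0]
def ld(fn): return pickle.load(open('pics/%s.pkl'%fn,'rb'))
def cloud(c):
    h,w=c['z_map'].shape; v,u=np.mgrid[0:h,0:w]
    un=cv2.undistortPoints(np.stack([u.ravel(),v.ravel()],1)[:,None].astype(float),c['K'],np.array(c['D'],float))[:,0]
    z=c['z_map'].ravel(); P=np.stack([un[:,0]*z,-un[:,1]*z,-z],1)
    P=(P-c['view'][:3,3])@c['view'][:3,:3]
    P[z==0]=np.nan
    return P.reshape(h,w,3)
E
python3 - <<'E'
from h import *
for n in ['scene','top','wrist']:
    c=cap(n,n+'0'); o,_=ray(c,[280,210]); print(n,o.round(3))
    for k in ['fence','plate_stop','rod_stop','plate_tip','carton_mid','plate_flag','rod_flag','tin_a','label_roll','scoop','tin_c']:
        try: print(k,[(np.round(x['pixel']).tolist(),round(x['conf'],2)) for x in robot.tip_of(n,k)][:4])
        except Exception as e: print(k,e)
print(robot.read_state())
E
```

```text
pics
scene [1.18  0.488 0.831]
fence [([233.0, 242.0], 0.97)]
plate_stop [([291.0, 266.0], 0.85)]
rod_stop [([242.0, 251.0], 0.78)]
plate_tip [([276.0, 242.0], 0.89)]
carton_mid [([227.0, 123.0], 0.98), ([191.0, 197.0], 0.95), ([196.0, 154.0], 0.94), ([256.0, 188.0], 0.71)]
plate_flag it knows: carton_mid, fence, label_roll, plate_stop, plate_tip, rod_stop, scoop, tin
rod_flag it knows: carton_mid, fence, label_roll, plate_stop, plate_tip, rod_stop, scoop, tin
tin_a [([137.0, 245.0], 0.82), ([168.0, 259.0], 0.61)]
label_roll [([341.0, 228.0], 0.86)]
scoop [([326.0, 305.0], 0.59)]
tin_c [([137.0, 245.0], 0.82), ([168.0, 259.0], 0.61)]
top [0.35  0.007 1.283]
fence [([297.0, 176.0], 0.62)]
plate_stop [([251.0, 180.0], 0.84)]
rod_stop [([287.0, 178.0], 0.7)]
plate_tip [([241.0, 143.0], 0.7), ([328.0, 142.0], 0.15)]
carton_mid [([354.0, 198.0], 0.95), ([310.0, 230.0], 0.94), ([391.0, 304.0], 0.76), ([392.0, 246.0], 0.61)]
plate_flag it knows: carton_mid, fence, label_roll, plate_stop, plate_tip, rod_stop, scoop, tin
rod_flag it knows: carton_mid, fence, label_roll, plate_stop, plate_tip,
[... 527 characters left out ...]
 rod_stop, scoop, tin
tin_a []
label_roll []
scoop []
tin_c []
{'t': 1.5, 'joints': array([-1.45296223e+00,  2.75900213e-01,  1.50491129e+00, -2.91341167e-05,
        1.36071295e+00, -1.20999534e-01]), 'dq': array([-0.00024902,  0.00090192,  0.00021101,  0.000369  ,  0.00061213,
        0.00076681]), 'tau': array([ 2.87975918e-04, -4.16653311e+01, -2.46091855e+01, -8.84300539e-05,
        2.92619961e-04,  2.36647011e-06]), 'position': array([ 0.13601484, -0.55870322,  0.23132338]), 'eef_rot': array([ 2.09457791,  0.2512618 , -2.09463825]), 'ft_force': array([-0.48220993,  0.40662478, -0.86906248]), 'wrist_torque': array([0.07324205, 0.01996398, 0.04941889]), 'finger_gap': 0.9910798534311008}
```

```bash
python3 - <<'E'
import cv2
for n,(x,y,w,h) in {'scene0':(90,80,300,260),'top0':(170,100,260,230)}.items():
    i=cv2.imread('pics/%s.png'%n)[y:y+h,x:x+w]
    s=min(800/w,600/h); cv2.imwrite('pics/%s_c.png'%n,cv2.resize(i,None,fx=s,fy=s,interpolation=3)); print(s)
E
```

```text
2.3076923076923075
2.608695652173913
```

View pics/scene0_c.png

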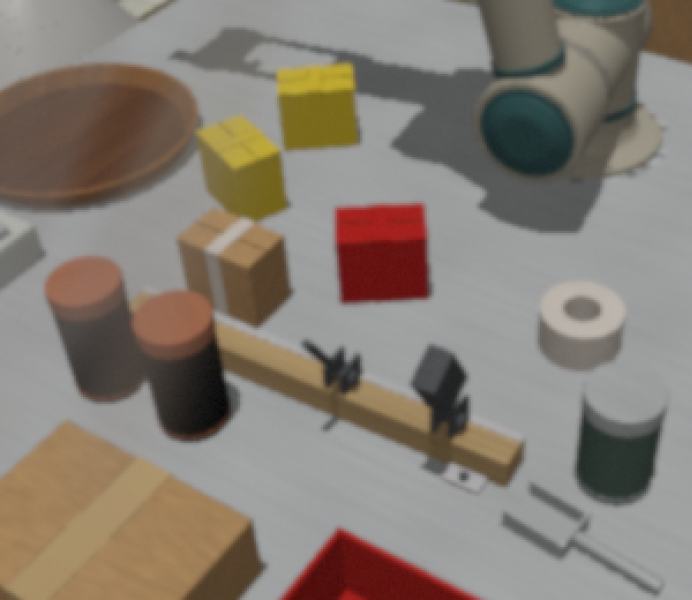

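View pics/top0_c.png

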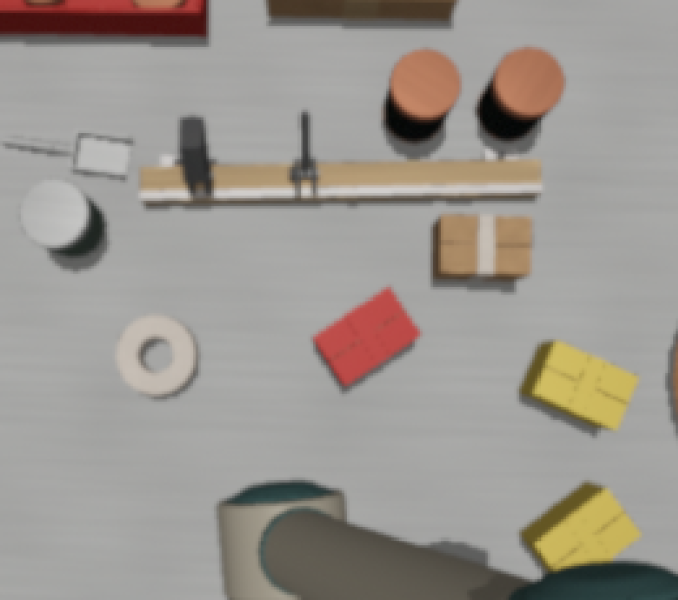

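The crop of the top view shows the brown banded carton at (356,194). The look-alikes are red at (311,230) and yellow at (392,247) and (393,303). I choose the brown one at the fence's right (-y) end. The paddle is at (245,157), the far place, and the rod is at (287,158), the near place. Next I measure.

```bash
python3 - <<'E'
from h import *
T=ld('top0');S=ld('scene0')
C=cloud(T);CS=cloud(S)
print('table z', np.nanmedian(C[200:215,250:290,2]), np.nanmedian(CS[120:130,300:310,2]))
# crops -> full
s=2.6087
f=lambda x,y:(170+x/s,100+y/s)
# carton top cloud
for nm,CC,im in [('top',C,T),('scene',CS,S)]:
    m=(CC[...,2]>.08)&(CC[...,2]<.1)&(CC[...,0]>.35)&(CC[...,0]<.6)&(CC[...,1]<.0)&(CC[...,1]>-.3)
    hsv=cv2.cvtColor(im['frame'],cv2.COLOR_RGB2HSV)
    P=CC[m]; print(nm,len(P)); 
    r=cv2.minAreaRect((P[:,:2]*1000).astype(np.float32)); print('carton?',r,np.median(P[:,2]))
    m=(CC[...,2]>.03)&(CC[...,2]<.045)&(CC[...,0]>.4)&(CC[...,0]<.65)&(CC[...,1]<.42)&(CC[...,1]>-.25)
    mm=cv2.morphologyEx(m.astype(np.uint8),cv2.MORPH_OPEN,np.ones((3,3)))
    n,l,st,ce=cv2.connectedComponentsWithStats(mm)
    for i in range(1,n):
        if st[i,4]>60:
            P=CC[l==i]; print('z38 comp',st[i],cv2.minAreaRect((P[:,:2]*1000).astype(np.float32)),np.median(P[:,2]).round(4))
E
```

```text
table z -0.000622883507350826 0.1699882098948771
top 1850
carton? ((441.6288146972656, -151.6285400390625), (296.9304504394531, 182.09376525878906), 89.84410858154297) 0.08949704740179851
z38 comp [ 291  161   84   15 1115] ((581.4675903320312, -126.19178771972656), (40.87702560424805, 249.0889892578125), 2.6544814109802246) 0.0375
z38 comp [251 163  32  14 418] ((572.833984375, 71.01744079589844), (40.278785705566406, 92.94546508789062), 1.679544448852539) 0.0376
z38 comp [223 164  19  14 236] ((568.2286376953125, 174.22230529785156), (40.25641632080078, 54.377986907958984), 2.681079149246216) 0.0375
scene 1771
carton? ((443.3484802246094, -151.37649536132812), (298.89605712890625, 183.7205810546875), 89.47279357910156) 0.09083802121062372
z38 comp [237 197  33   6 127] ((427.5060119628906, -49.0974006652832), (7.371668338775635, 81.67793273925781), 34.287391662597656) 0.0379
z38 comp [174 200  34  14 141] ((518.1634521484375, -180.16436767578125), (33.24208068847656, 86.91776275634766), 1.50966215133667) 0.0373
z38 comp [ 183  216  135   67 1854] ((576.4130249023438, 18.4176025390625), (43.79927062988281, 364.6651916503906), 2.710336446762085) 0.0387
z38 comp [326 223  24   9  95] ((410.54656982421875, 178.20066833496094), (12.778484344482422, 58.00010299682617), 7.818880558013916) 0.0371
z38 comp [342 280  29  11 119] ((548.318115234375, 289.29913330078125), (17.9522705078125, 59.997108459472656), 18.978736877441406) 0.0377
```

```bash
python3 - <<'E'
from h import *
for nm in ['top0','scene0']:
    c=ld(nm);C=cloud(c); hsv=cv2.cvtColor(c['frame'],cv2.COLOR_RGB2HSV)
    # fence top
    m=(C[...,2]>.034)&(C[...,2]<.043)&(C[...,0]>.53)&(C[...,0]<.63)&(C[...,1]<.25)&(C[...,1]>-.3)
    P=C[m]; r=cv2.minAreaRect((P[:,:2]*1000).astype(np.float32)); print(nm,'fence',r)
    # edges: bin along y, min x max x
    for y in np.arange(-.24,.22,.05):
        q=P[abs(P[:,1]-y)<.01]; 
        if len(q)>5: print('  y%.2f x %.4f %.4f'%(y,q[:,0].min(),q[:,0].max()))
    print('  ends',P[:,1].min(),P[:,1].max())
    # brown carton top
    m=(C[...,2]>.082)&(C[...,2]<.1)&(C[...,0]>.46)&(C[...,0]<.57)&(C[...,1]<-.08)&(C[...,1]>-.3)
    P=C[m]; r=cv2.minAreaRect((P[:,:2]*1000).astype(np.float32)); print(' carton',r,len(P), P.mean(0))
    # flags: z>.06 near fence
    m=(C[...,2]>.055)&(C[...,0]>.52)&(C[...,0]<.70)&(C[...,1]<.25)&(C[...,1]>-.02)
    mm=m.astype(np.uint8); n,l,st,ce=cv2.connectedComponentsWithStats(mm)
    for i in range(1,n):
        if st[i,4]>6:
            P=C[l==i]; print('  flag',st[i],P.min(0).round(3),P.max(0).round(3))
    m=(C[...,2]>.006)&(C[...,0]>.3)&(C[...,0]<.72)&(C[...,1]<.45)&(C[...,1]>-.4)
    n,l,st,ce=cv2.connectedComponentsWithStats(m.astype(np.uint8))
    for i in range(1,n):
        if st[i,4]>30:
            P=C[l==i]; print('  obj',st[i],P.min(0).round(3),P.max(0).round(3))
E
```

```text
top0 fence ((591.5057983398438, -28.4193115234375), (69.71665954589844, 461.35052490234375), 2.5774195194244385)
  y-0.24 x 0.5660 0.6063
  y-0.19 x 0.5648 0.6053
  y-0.14 x 0.5612 0.6009
  y-0.09 x 0.5597 0.5996
  y-0.04 x 0.5579 0.5953
  y0.01 x 0.5567 0.5757
  y0.06 x 0.5531 0.5927
  y0.11 x 0.5516 0.5885
  y0.16 x 0.5503 0.5878
  y0.21 x 0.5533 0.5828
  ends -0.25932067727503605 0.20185351241674643
 carton ((500.024169921875, -187.273193359375), (100.8786849975586, 64.56207275390625), 89.49520111083984) 805 [ 0.49967315 -0.18723526  0.08931956]
  flag [281 143  11  31 149] [ 0.559 -0.002  0.055] [0.631 0.028 0.138]
  flag [238 145  14  30 291] [0.554 0.116 0.056] [0.623 0.146 0.156]
  flag [201 175   6  10  33] [0.521 0.241 0.056] [0.539 0.25  0.121]
  obj [316 119  31  36 829] [ 0.628 -0.152  0.006] [ 0.702 -0.077  0.144]
  obj [353 118  33  36 842] [ 0.633 -0.261  0.007] [ 0.709 -0.189  0.144]
  obj [ 223  143  155   37 2596] [ 0.546 -0.26   0.006] [0.631 0.202 0.156]
  obj [170 150  50  18 216] [0.579 0.22  0.006] [0.633 0.37  0.028]
  obj [178 169  32  30 733] [0.482 0.241 0.
[... 728 characters left out ...]
8.83778381347656), (102.95338439941406, 69.48745727539062), 89.70899963378906) 763 [ 0.50403877 -0.185109    0.09053658]
  flag [221 227  26  20 226] [ 0.559 -0.003  0.055] [0.632 0.029 0.139]
  flag [268 229  26  37 620] [0.554 0.117 0.055] [0.625 0.149 0.156]
  flag [343 243   5   9  21] [0.521 0.244 0.114] [0.541 0.25  0.121]
  flag [342 253   1  10  10] [0.534 0.246 0.081] [0.541 0.25  0.104]
  obj [  109   129   209   165 10868] [ 0.302 -0.359  0.006] [0.71  0.201 0.156]
  obj [ 235  168   41   43 1628] [ 0.346 -0.118  0.006] [ 0.453 -0.001  0.095]
  obj [ 323  202   57   96 3147] [0.326 0.127 0.006] [0.561 0.317 0.124]
  obj [308 288  70  49 638] [0.581 0.217 0.006] [0.636 0.37  0.026]
```

```bash
cat >> h.py <<'E'
from scipy.spatial.transform import Rotation as Rn
def tooldown(a): # jaws along world direction angle a
    y=np.array([np.cos(a),np.sin(a),0]);x=np.array([0,0,-1.]); return Rn.from_matrix(np.stack([x,y,np.cross(x,y)],1)).as_rotvec()
E
python3 - <<'E'
from h import *
print(Rn.from_rotvec(robot.read_state()['eef_rot']).as_matrix().round(2))
T=ld('top0');S=ld('scene0')
for nm,c in (('top',T),('scene',S)):
    C=cloud(c); pts=[];bk=[]
    m=(C[...,2]>.034)&(C[...,2]<.043)&(C[...,0]>.54)&(C[...,0]<.62)
    P=C[m]
    for y in np.arange(-.25,.2,.006):
        if -.02<y<.045 or .1<y<.16: continue
        q=P[abs(P[:,1]-y)<.004]
        if len(q)>5: pts.append((y,q[:,0].min())); bk.append((y,q[:,0].max()))
    for A in (pts,bk):
        A=np.array(A); 
        for _ in range(3):
            k=np.polyfit(A[:,1-1],A[:,1],1); r=A[:,1]-np.polyval(k,A[:,0]); A=A[abs(r)<max(.003,1.5*r.std())]
        print(nm,'edge slope %.4f x0 %.4f n%d'%(k[0],k[1],len(A)))
# two-view check of the stops/carton corners: networks' origins
print('plate_stop',tri(T,[251,180],S,[291,266]),'rod',tri(T,[287,178],S,[242,251]))
print('fence',tri(T,[297,176],S,[233,242]),'tip',tri(T,[241,143],S,[276,242]),'carton',tri(T,[354,198],S,[191,197]))
E
```

```text
[[-0.    0.24 -0.97]
 [-0.   -0.97 -0.24]
 [-1.    0.    0.  ]]
top edge slope -0.0435 x0 0.5564 n54
top edge slope -0.0431 x0 0.5951 n54
scene edge slope -0.0420 x0 0.5575 n35
scene edge slope -0.0423 x0 0.5972 n36
plate_stop (array([ 0.54336995,  0.12370336, -0.0015303 ]), np.float64(0.009690881771844321)) rod (array([ 0.55662954,  0.00621024, -0.00295915]), np.float64(0.006967916317858263))
fence (array([ 0.55865265, -0.02108386,  0.01542626]), np.float64(0.00018750069635957192)) tip (array([0.62255225, 0.13777697, 0.15486436]), np.float64(0.0029177605670775075)) carton (array([ 0.4952307 , -0.19323964,  0.03526595]), np.float64(0.005551768858985494))
```

```bash
cat >> h.py <<'E'
PH=.043; U=np.array([-np.sin(PH),np.cos(PH)]); N=np.array([np.cos(PH),np.sin(PH)])
F0=np.array([.558,-.029])
def W(x,y,z): # fence frame -> world
    p=F0+x*N+y*U; return np.array([p[0],p[1],z])
AY=PH+np.pi/2; AX=PH
def rep(s=''):
    st=robot.read_state(); d=st['position'][:2]-F0
    print(s,'t%.1f'%st['t'],'fence xyz',np.round([d@N,d@U,st['position'][2]],4),'F',st['ft_force'].round(1),'gap %.2f'%st['finger_gap'])
    return st
E
python3 - <<'E'
from h import *
for a in (AY,AY-np.pi,AX,AX+np.pi,AX-np.pi):
    for p in [(.11,.16,.16),(-.03,.16,.06),(-.1,-.17,.04),(-.04,-.24,.04),(-.04,.03,.04)]:
        q=robot.inverse_kinematics(W(*p),tooldown(a)); print(round(a,2),p,None if q is None else np.round(q,2))
E
```

```text
1.61 (0.11, 0.16, 0.16) [ 0.1   0.47  1.38 -0.    1.29 -1.51]
1.61 (-0.03, 0.16, 0.06) [ 0.11  0.37  1.83 -0.    0.93 -1.5 ]
1.61 (-0.1, -0.17, 0.04) [-0.55  0.36  1.92  0.    0.86 -2.16]
1.61 (-0.04, -0.24, 0.04) [-0.59  0.47  1.73  0.    0.95 -2.2 ]
1.61 (-0.04, 0.03, 0.04) [-0.14  0.37  1.9  -0.    0.87 -1.75]
-1.53 (0.11, 0.16, 0.16) [ 0.1   0.47  1.38 -0.    1.29  1.63]
-1.53 (-0.03, 0.16, 0.06) [ 0.11  0.37  1.83 -0.    0.93  1.64]
-1.53 (-0.1, -0.17, 0.04) [-0.55  0.36  1.92 -0.    0.86  0.98]
-1.53 (-0.04, -0.24, 0.04) [-0.59  0.47  1.73 -0.    0.95  0.94]
-1.53 (-0.04, 0.03, 0.04) [-0.14  0.37  1.9  -0.    0.87  1.39]
0.04 (0.11, 0.16, 0.16) [0.1  0.47 1.38 0.   1.29 0.06]
0.04 (-0.03, 0.16, 0.06) [0.11 0.37 1.83 0.   0.93 0.07]
0.04 (-0.1, -0.17, 0.04) [-0.55  0.36  1.92  0.    0.86 -0.59]
0.04 (-0.04, -0.24, 0.04) [-0.59  0.47  1.73  0.    0.95 -0.63]
0.04 (-0.04, 0.03, 0.04) [-0.14  0.37  1.9   0.    0.87 -0.18]
3.18 (0.11, 0.16, 0.16) None
3.18 (-0.03, 0.16, 0.06) None
3.18 (-0.1, -0.17, 0.04) [-0.55  0.36  1.92 -0.    0.86  2.55]
3.18 (-0.04, -0.24, 0.04) [-0.59  0.47  1.73 -0.    0.95  2.51]
3.18 (-0.04, 0.03, 0.04) None
-3.1 (0.11, 0.16, 0.16) None
-3.1 (-0.03, 0.16, 0.06) None
-3.1 (-0.1, -0.17, 0.04) [-0.55  0.36  1.92  0.    0.86  2.55]
-3.1 (-0.04, -0.24, 0.04) [-0.59  0.47  1.73  0.    0.95  2.51]
-3.1 (-0.04, 0.03, 0.04) None
```

```bash
python3 - <<'E'
from h import *
o=tooldown(AY)
robot.set_gripper(0)
robot.move_pose(W(.12,.16,.27),o); rep()
c=cap('wrist','w1')
robot.servo_line(W(.12,.16,.125),o,speed=.15); rep('down')
H=.025; r=.075
g=robot.servo_line(W(H+.006+.011+.005,.16,.125),o,speed=.08,guard=25); rep('pushed %s'%g)
for th in np.arange(95,9,-8):
    t=np.radians(th); cx=H-r*np.cos(t)+.006*np.sin(t); cz=.053+r*np.sin(t)+.006*np.cos(t)
    g=robot.servo_line(W(cx+.011,.16,cz),o,speed=.08,guard=25); rep('%d %s'%(th,g))
    if g: break
cap('top','top1');cap('scene','scene1')
E
```

```text
t5.3 fence xyz [0.1201 0.1589 0.27  ] F [0.2 0.4 0.3] gap -0.00
down t6.5 fence xyz [0.1208 0.1601 0.1261] F [-0.2 -1.1  0.8] gap 0.00
pushed False t7.6 fence xyz [0.0465 0.16   0.1245] F [-0.5  0.5 -0.7] gap -0.00
95 False t7.8 fence xyz [0.0488 0.16   0.127 ] F [-0.2 -0.2 -0.1] gap 0.00
87 False t8.1 fence xyz [0.0373 0.16   0.1282] F [-0.1 -0.1 -1. ] gap -0.00
79 False t8.4 fence xyz [0.027  0.1601 0.1278] F [-0.3  0.7  1. ] gap 0.00
71 False t8.7 fence xyz [0.0167 0.16   0.1258] F [ 0.7 -0.  -0.1] gap -0.00
63 False t8.9 fence xyz [0.0068 0.16   0.1224] F [-0.2  0.3  0.3] gap -0.00
55 False t9.2 fence xyz [-0.0025  0.16    0.1177] F [0.1 0.7 0.4] gap 0.00
47 False t9.5 fence xyz [-0.0111  0.16    0.1117] F [-0.4 -0.3 -0.3] gap 0.00
39 False t9.8 fence xyz [-0.019   0.16    0.1046] F [-0.1 -0.1  0.7] gap 0.00
31 False t10.1 fence xyz [-0.0258  0.16    0.0965] F [-0.4 -0.6  0.1] gap -0.00
23 False t10.4 fence xyz [-0.0313  0.16    0.0875] F [-0.1 -0.3  0.3] gap 0.00
15 False t10.7 fence xyz [-0.0353  0.16    0.078 ] F [ 0.  -0.9 -0.4] gap -0.00
```

```bash
python3 - <<'E'
import cv2,numpy as np
a=cv2.imread('pics/scene1.png')[170:330,180:400];b=cv2.imread('pics/w1.png')
cv2.imwrite('pics/s1c.png',cv2.resize(a,None,fx=3.5,fy=3.5,interpolation=3))
E
```

```text
(no output)
```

View pics/s1c.png

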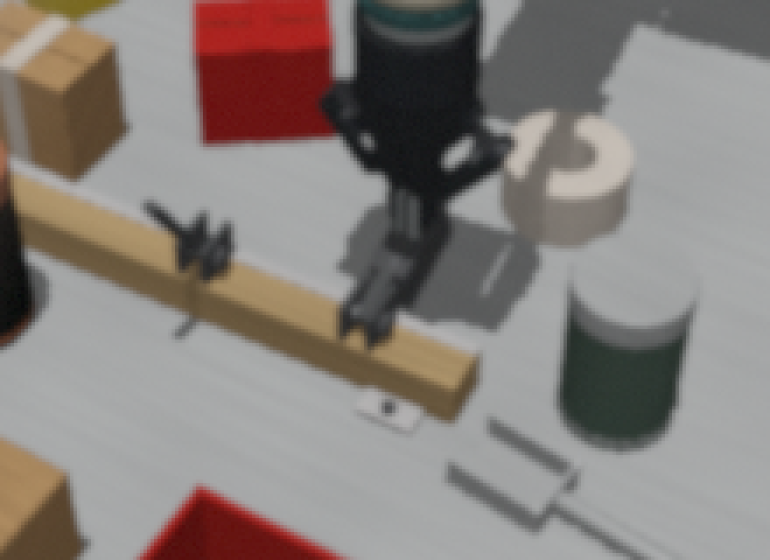

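The crop shows the paddle nearly down under the fingertips (crop 400,270) and the rod still up (190,230). Now I press it to the hard stop.

```bash
python3 - <<'E'
from h import *
o=tooldown(AY)
g=robot.servo_line(W(-.04,.16,.066),o,speed=.05,guard=25); rep(g)
g=robot.servo_line(W(-.042,.16,.050),o,speed=.02,guard=20); rep(g)
robot.servo_line(W(-.042,.16,.20),o,speed=.2)
c=cap('top','top2');
robot.move_pose(W(-.13,-.145,.2),o); rep()
c=cap('top','top3');s=cap('scene','scene3')
for c in (c,s):
    C=cloud(c)
    m=(C[...,2]>.045)&(C[...,0]>.44)&(C[...,0]<.6)&(abs(C[...,1]-.135)<.04)
    P=C[m]; d=P[:,:2]-F0; x=d@N;y=d@U
    for xx in (-.06,-.04,-.02,0):
        q=abs(x-xx)<.006; print(xx,q.sum(), np.median(P[q,2]).round(4) if q.any() else None, (y[q].min().round(4),y[q].max().round(4)) if q.any() else None)
    print('min x',x.min())
    m=(C[...,2]>.082)&(C[...,2]<.1)&(C[...,0]>.46)&(C[...,0]<.57)&(C[...,1]<-.08)&(C[...,1]>-.3)
    print(cv2.minAreaRect((C[m][:,:2]*1000).astype(np.float32)),m.sum())
E
```

```text
False t11.2 fence xyz [-0.0407  0.16    0.0655] F [ 0.7 -0.5  0.5] gap 0.00
True t11.7 fence xyz [-0.0406  0.16    0.059 ] F [-1.4 -0.6  7.7] gap 0.00
 t13.8 fence xyz [-0.1297 -0.1443  0.1998] F [ 0.2 -0.2  0.4] gap -0.00
-0.06 36 0.0581 (np.float64(0.1473), np.float64(0.171))
-0.04 36 0.0587 (np.float64(0.1467), np.float64(0.1707))
-0.02 36 0.0582 (np.float64(0.1468), np.float64(0.1707))
0 28 0.0586 (np.float64(0.1476), np.float64(0.1704))
min x -0.07137924933204134
((500.1153564453125, -164.41433715820312), (56.47499084472656, 64.03871154785156), 88.15568542480469) 392
-0.06 51 0.0595 (np.float64(0.1449), np.float64(0.1715))
-0.04 55 0.0596 (np.float64(0.1464), np.float64(0.1712))
-0.02 57 0.0595 (np.float64(0.1445), np.float64(0.1715))
0 40 0.0598 (np.float64(0.1474), np.float64(0.1703))
min x -0.07132223861240855
((500.9083251953125, -189.02371215820312), (105.89523315429688, 66.24244689941406), 89.19500732421875) 768
```

```bash
python3 - <<'E'
from h import *
o=tooldown(AY)
robot.set_gripper(.55)
robot.servo_line(W(-.14,-.155,.2),o,speed=.2)
robot.servo_line(W(-.14,-.155,.035),o,speed=.15,guard=15); rep()
g=robot.servo_line(W(-.085,-.155,.035),o,speed=.06,guard=15); rep(g)
g=robot.servo_line(W(-.066,-.155,.035),o,speed=.025,guard=9); rep(g)
robot.servo_line(W(-.13,-.155,.035),o,speed=.15)
robot.servo_line(W(-.13,-.155,.2),o,speed=.2)
# to behind the carton's -y end
o2=tooldown(AX)
robot.move_pose(W(-.05,-.27,.2),o2); rep()
for n in ('top','scene'):
    c=cap(n,n+'4'); C=cloud(c)
    m=(C[...,2]>.08)&(C[...,2]<.1)&(C[...,0]>.46)&(C[...,0]<.6)&(C[...,1]<-.05)&(C[...,1]>-.3)
    P=C[m][:,:2]-F0; L=np.stack([P@N,P@U],1)*1000
    print(cv2.minAreaRect(L.astype(np.float32)),m.sum())
E
python3 - <<'E'
import cv2
a=cv2.imread('pics/top4.png')[100:330,170:430]
cv2.imwrite('pics/t4c.png',cv2.resize(a,None,fx=2.6,fy=2.6,interpolation=3))
E
```

```text
t15.9 fence xyz [-0.1394 -0.1554  0.0356] F [-0.1  0.3 -0.1] gap 0.55
False t17.0 fence xyz [-0.0849 -0.1548  0.0348] F [-1.5  0.3 -0.9] gap 0.55
True t17.5 fence xyz [-0.0755 -0.1547  0.0344] F [-1.6 -0.6  0.3] gap 0.55
 t20.3 fence xyz [-0.0504 -0.2696  0.1993] F [-1.1 -0.1  0.1] gap 0.55
((-34.84546661376953, -157.06005859375), (65.2142105102539, 101.4272232055664), 0.3112334609031677) 810
((-34.586090087890625, -158.2010040283203), (104.39976501464844, 68.22724914550781), 88.79450988769531) 824
```

View pics/t4c.png

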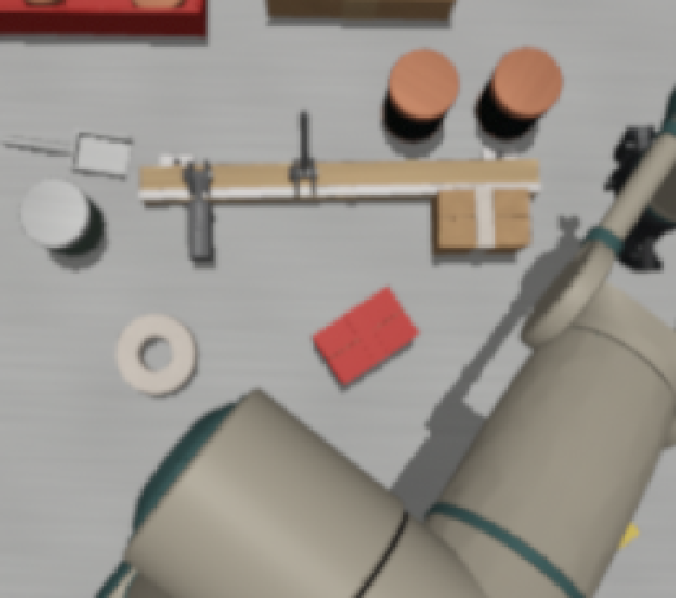

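```bash
python3 - <<'E'
from h import *
o2=tooldown(AX)
robot.set_gripper(.22)
robot.servo_line(W(-.036,-.26,.2),o2,speed=.2)
robot.servo_line(W(-.036,-.26,.03),o2,speed=.15,guard=15); rep()
g=robot.servo_line(W(-.036,-.12,.03),o2,speed=.07,guard=15); rep(g)
if not g:
    g=robot.servo_line(W(-.036,.018,.03),o2,speed=.07,guard=15); rep(g)
if not g:
    g=robot.servo_line(W(-.036,.045,.03),o2,speed=.02,guard=9); rep(g)
for n in ('top','scene'):
    c=cap(n,n+'5'); C=cloud(c)
    m=(C[...,2]>.08)&(C[...,2]<.1)&(C[...,0]>.46)&(C[...,0]<.555)&(C[...,1]<.14)&(C[...,1]>.02)
    P=C[m][:,:2]-F0; L=np.stack([P@N,P@U],1)*1000
    print(cv2.minAreaRect(L.astype(np.float32)),m.sum())
E
python3 - <<'E'
import cv2
a=cv2.imread('pics/scene5.png')[140:340,130:390]
cv2.imwrite('pics/s5c.png',cv2.resize(a,None,fx=2.9,fy=2.9,interpolation=3))
E
```

```text
t22.3 fence xyz [-0.0354 -0.2605  0.0309] F [ 0.  -0.5  0.2] gap 0.22
False t24.5 fence xyz [-0.036  -0.1201  0.0299] F [ 0.3 -2.5 -0.4] gap 0.22
False t26.6 fence xyz [-0.0361  0.0179  0.0299] F [ 0.7 -1.8 -1. ] gap 0.22
True t27.4 fence xyz [-0.0359  0.0307  0.03  ] F [ 1.1 -2.1  1.2] gap 0.22
((-36.4287109375, 99.670654296875), (62.961883544921875, 91.5038833618164), 0.4074949324131012) 358
((-34.40293884277344, 97.62694549560547), (96.18601989746094, 67.11426544189453), 89.335205078125) 983
```

View pics/s5c.png

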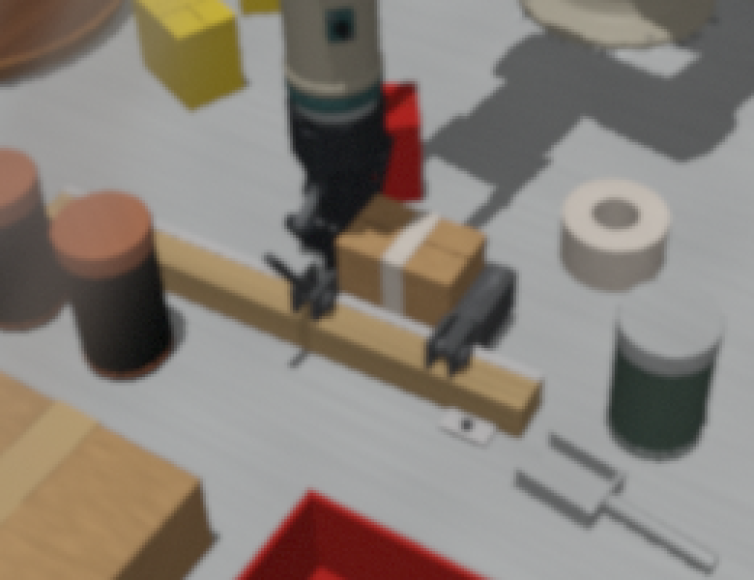

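```bash
python3 - <<'E'
from h import *
o2=tooldown(AX)
robot.servo_line(W(-.036,-.03,.03),o2,speed=.15)
robot.servo_line(W(-.036,-.03,.2),o2,speed=.2)
robot.move_pose(W(-.14,-.1,.25),o2); rep()
for n in ('top','scene'):
    c=cap(n,n+'6'); C=cloud(c)
    d=C[...,:2]-F0; X=d@N; Y=d@U; Z=C[...,2]
    m=(Z>.08)&(Z<.1)&(X>-.09)&(X<.01)&(Y<.16)&(Y>.02)
    L=np.stack([X[m],Y[m]],1)*1000
    print(cv2.minAreaRect(L.astype(np.float32)),m.sum(), np.percentile(L,[1,99],axis=0).round(1).tolist())
    m=(Z>.05)&(Z<.065)&(X>-.06)&(X<-.01)&(Y<.2)&(Y>.14); print('paddle y',np.percentile(Y[m],[2,50,98]).round(4),np.median(Z[m]))
E
python3 - <<'E'
import cv2
a=cv2.imread('pics/top6.png')[140:220,220:320]
cv2.imwrite('pics/t6c.png',cv2.resize(a,None,fx=7,fy=7,interpolation=3))
E
```

```text
t29.6 fence xyz [-0.1401 -0.0999  0.2493] F [-0.4 -0.3 -0.2] gap 0.22
((-35.105350494384766, 96.24372863769531), (97.32878112792969, 64.7885971069336), 88.93263244628906) 788 [[-67.3, 47.5], [-4.0, 144.7]]
paddle y [0.1499 0.1614 0.171 ] 0.05810440446377652
((-34.861297607421875, 95.47410583496094), (68.43067169189453, 100.83636474609375), 0.2776688039302826) 1029 [[-66.9, 46.4], [-1.9, 145.1]]
paddle y [0.1436 0.1583 0.1713] 0.05955264973424722
```

View pics/t6c.png

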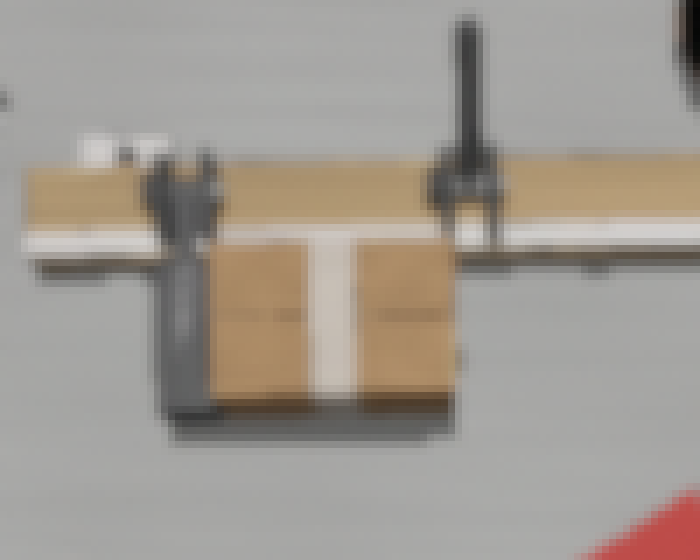

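The top crop shows the carton flush with the paddle (crop 210,320) and against the fence. Centres measured 63 mm apart. One gentle final press towards the fence, then recheck.

```bash
python3 - <<'E'
from h import *
o=tooldown(AY)
robot.move_pose(W(-.13,.090,.2),o); robot.set_gripper(.5)
robot.servo_line(W(-.13,.090,.035),o,speed=.15,guard=15); rep()
g=robot.servo_line(W(-.09,.090,.035),o,speed=.08,guard=9); rep(g)
if not g: g=robot.servo_line(W(-.066,.090,.035),o,speed=.02,guard=9); rep(g)
robot.servo_line(W(-.13,.09,.035),o,speed=.12)
robot.servo_line(W(-.13,.09,.2),o,speed=.2)
robot.move_pose(W(-.14,-.12,.25),o); rep()
for n in ('top','scene'):
    c=cap(n,n+'7'); C=cloud(c)
    d=C[...,:2]-F0; X=d@N; Y=d@U; Z=C[...,2]
    m=(Z>.08)&(Z<.1)&(X>-.09)&(X<.01)&(Y<.16)&(Y>.02)
    L=np.stack([X[m],Y[m]],1)*1000
    print(cv2.minAreaRect(L.astype(np.float32)),m.sum(), np.median(Z[m]))
    m=(Z>.05)&(Z<.065)&(X>-.06)&(X<-.01)&(Y<.2)&(Y>.14); print('paddle y',np.percentile(Y[m],[2,50,98]).round(4),np.median(Z[m]))
    m=(Z>.1)&(X>.02)&(X<.11)&(abs(Y-.04)<.03); print('rod',C[m].max(0) if m.any() else None)
E
python3 - <<'E'
import cv2,numpy as np
a=cv2.imread('pics/top7.png')[110:260,170:400];b=cv2.imread('pics/top0.png')[110:260,170:400]
cv2.imwrite('pics/t7c.png',cv2.resize(np.vstack([b,a]),None,fx=2,fy=2,interpolation=3))
E
```

```text
t32.4 fence xyz [-0.1294  0.0899  0.0355] F [ 0.5 -0.4 -0. ] gap 0.50
False t33.0 fence xyz [-0.0905  0.09    0.0348] F [-1.4 -0.8  0.2] gap 0.50
True t33.9 fence xyz [-0.0757  0.0902  0.0341] F [-1.6  0.2  0.7] gap 0.50
 t36.4 fence xyz [-0.1404 -0.1189  0.249 ] F [-0.1  1.1  0.1] gap 0.50
((-35.11743927001953, 96.04560852050781), (97.60494232177734, 64.51496124267578), 89.6054458618164) 786 0.08947302360927303
paddle y [0.1499 0.1595 0.1709] 0.05848798137322906
rod [0.63118671 0.01676306 0.13713905]
((-34.79692077636719, 95.18762969970703), (101.55636596679688, 68.36380767822266), 89.23777770996094) 1031 0.09056698163704734
paddle y [0.1441 0.1594 0.1714] 0.05968133429233142
rod [0.63262371 0.01718816 0.13813854]
```

View pics/t7c.png

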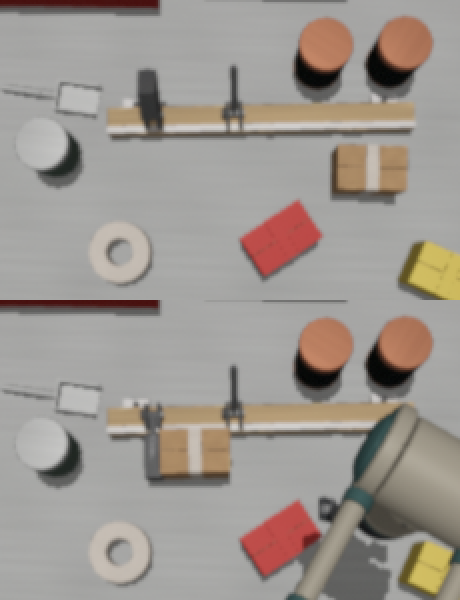

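```bash
python3 - <<'E'
from h import *
robot.wait(.3); rep(); print(robot.finish_job())
E
```

```text
t36.8 fence xyz [-0.1399 -0.1193  0.25  ] F [-0.2 -0.  -0.3] gap 0.50
the job is handed in; nothing more can be done
None
```

The paddle stop is fully down and the rod stop is still up. The brown banded carton stands against the fence and the paddle, and I handed the job in at about 37 s. The robot reports no verdict.

**How it was done:** I swung the paddle down with closed fingers until it hit its stop. I then pushed the carton square onto the fence, slid it along to the paddle, and pressed it once more towards the fence. Each of these pushes ended when the force guard tripped, at about 9 N for the carton and 20 N for the paddle.

**Last checks, from the top and scene cameras:**

| Check | Measured | Wanted |
|---|---|---|
| Paddle top edge above the table | 58–60 mm (level along its length before the slide) | 59 mm |
| Carton centre to paddle centre, along the fence | 63–64 mm | 63 mm (57–69 allowed) |
| Carton angle to the fence | about 0.01 rad | below 0.06 rad |
| Carton top above the table | 90 mm | 90 mm |
| Rod tip height | 138 mm, unchanged | still up |

The tins, label roll and scoop look unmoved when compared with the first top picture.

**Disagreement:** the cameras put the carton centre 35 mm in front of the fence face, where flush would be 32 mm (27–38 mm allowed). The guard stopped both fence pushes at the same place, 0.5 to 1 mm from flush, so I put the gap down to calibration and edge error.

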